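Nudge a hex nut into its assembly jig and clamp it

ROBOT

A 6-joint arm with a two-finger parallel gripper is mounted at the origin on a cart in front of the work surface, level with it; the furniture and walls round the work are solid. World frame = base frame: x ahead of the robot, y to its left, z up, the work surface at z = 0. Lengths are in m, angles in rad, forces in N, time in s.
With the tool pointing down it reaches from about 0.425 to 0.95 m from the base axis. Payload 3.5 kg.
Tool frame: the origin (TCP) lies between the finger pads; the fingertips stand 22 mm ahead of it and the grasp point (between the pads) lies 3 mm ahead of it (ctrl.nose_length is the z of the fingertips in the tool frame, in m); z points along the fingers, y is the line along which they close (so a half turn about z gives the same grasp; the last joint's range is limited). The gripper opens to 85 mm and grips with 20 to 120 N. Pads are 22 mm wide; open, the fingers measure 114 mm over their backs; the gripper's body (76 mm by 85 mm) begins 54 mm behind the grasp point. The pads swing forward as they close: fully open they stand 13 mm farther back than shut.
Start: joints at [0.952, 0.286, 1.577, -0, 1.279, -0.15], TCP at [0.305, 0.602, 0.253] pointing down, gripper open.
Joint ranges: [-2.77, 2.77], [-0.9, 2.22], [0.21, 2.48], [-1.53, 4.67], [0.24, 2.81], [-2.84, 2.84]. Speed limits (rad/s): [2.79, 2.79, 3.14, 3.14, 3.14, 3.14].

INTERFACE

Orientations are given as a unit quaternion [x, y, z, w].
In Python, from plant import ctrl gives the robot as it stands. The module is installed in compiled form; this text tells all that it offers.
- The arm moves only by the tool send_rows, never from a script. Its argument "rows" is text: rows parted by semicolons, each of 7 numbers parted by spaces: the turn, a rotation vector about the tool's x, y, z in a scale on which 1.0 is 180 degrees, then the shift along the tool's x, y, z in a scale on which 1.0 is 30 cm, then the opening, from -1 (shut) to 1 (fully open). A call has 1 to 8 rows; each row is the pose to reach, as a shift and turn from the pose commanded when the call began, along the tool's axes at that moment; what a row does not reach only later rows make up. A row lasts 1/8 s, in which the tool goes at most 62.5 mm and 10.7 degrees, less where a joint would pass 70% of its speed; a pose out of reach is approached as far as the arm can. No shift or turn number may pass 1 either way. A call with a gripper value outside its range is refused whole. The fingers move at their own pace and stop on an object; "grip_force" is the grip in N (left out, the last holds). Time passes only in rows, so rows that repeat a pose let the fingers close. It gives the time, the measured TCP pose, the force, the opening and the grip force at its end, in the units of the state.
- ctrl.get_state(): the state, without advancing time (a new reading comes with each control period).
- ctrl.read_camera(name): name is "scene" or "top"; returns a dict with "color" (384x512x3 uint8, red, green, blue), "fx", "fy", "cx", "cy" (pixels), "extrinsics" (4x4, takes a point from world to camera coordinates). Camera axes: x right, y down, z forward; pixel columns grow to the right and rows downward; lengths in m; the calibration is good to about 2 mm. A picture is of the moment at which its call begins. There is no depth.
- ctrl.sign_off(): hands the job in; it is judged then, once.
Trained networks look in a picture, given as the dict that the camera call returned (one of the last four; its "shot" number tells which), for a name from the list of things; names that differ only in an ending like _2 or _b are one class to them, and where a whole thing is asked for, a point or a joint stands for the part that bears it (a point fixed in the world has none). Each returns a list of dicts, best first, with "p" (0 to 1); they miss things now and then, are a little off and sometimes report something else, mostly with a low value. They report only what shows in the picture. A call takes as long as a camera call.
- ctrl.look_for(picture, target): "position" ([x, y, z] in m, in the coordinates of the camera as it stood for that picture, good to about 4 mm: the middle of the surface that is visible of it).
The state is a dict: "time": time; "qpos": joint angles; "dq": joint speeds; "joint_efforts": joint torques, N m; "eef_pos": TCP position; "tcp_rot": TCP orientation; "contact_force": force on the tool from outside, world axes, zero at the start; "wrist_torque": the same for the moment, N m; "opening": opening from 0.0 (shut) to 1.0 (fully open); "finger_force": force on a finger pad.
Only numpy, scipy, OpenCV 4.12 (cv2) and the standard library are available. Lean on these libraries where they do the work, as an engineer would, in place of code of your own. Each camera call takes 0.05 s, during which the arm holds its last target. There are 200 camera calls.

TASK

Slide the loose hex nut along the plywood jig, without lifting it off the board, through the converging wooden fences until it drops flat into the pocket. Then push the red-pinned keeper shut by its pin until it presses the nut firmly (about 10 N) against the opposite fence, and leave it closed on the nut. Be gentle: never press with more than 25 N, and do not disturb the tools lying round the jig.

Things in the scene. Friction and masses are not known exactly. Their poses are not given: they have to be found in the camera images.
- nut: loose steel M24 hex nut, 36 mm across flats, 41 mm across corners, 19 mm high, about 0.08 to 0.15 kg; origin at the centre of its underside, z up; it starts on the open end of the jig's board at any yaw. On the open board it slides at about 1 N; rubbing on the fences or catching on the pocket's near edge it takes up to about 14 N, or a fresh push from a little to one side
- nut_jig: fixed plywood jig board, 215 x 139 mm (x -110 to 105, y -53 to 86 mm in its own frame); its top is 20 mm above its origin, which lies at bench height. Its x axis runs from the open end, where the nut lies, to the pocket; y towards the keeper's side; z up
- throat (a point): throat between the wooden fences, on the board's top at x = 25, y = 0 of the jig, with its axes. The fences are 12 mm high, 10 mm thick: two converge from a mouth 80 mm wide at x = -25 to 46 mm here, then run on 46 mm apart to a cross block at x = 75 that ends the lane; the keeper enters through a gap in the +y fence
- pocket (a point): centre of the pocket's floor, at x = 50, y = 0, z = 12 mm in the jig's frame and with the same axes. The pocket is a rectangle 50 mm long (x) by 46 mm wide (y), sunk 8 mm into the board; the nut in it still stands 11 mm above the board
- keeper (a joint): travel of the keeper in m: 0 fully open, growing up to 0.030 as it slides towards -y of the jig, across the pocket. It slides with a steady drag of about 3 N and stays where it is left. With the nut pressed on the far fence it meets the nut at about 0.016 to 0.021, depending on how the nut is turned
- keeper_face (a point): middle of the keeper's flat front face (24 mm wide, from 1.5 mm to 16 mm above the board), which presses on the nut; same axes as the jig. Where it stops depends on the nut, so it must be felt: the force on the pin rises steeply from the drag of 3 N when the nut is pinched
- keeper_pin (a point): on the axis of the keeper's upright red pin, 14 mm thick, 36 mm behind the keeper's face; the point is 60 mm above the bench, the pin's top 76 mm. Push it towards -y of the jig. Round it, 40 to 77 mm from the lane's middle line, the bar and its dark guide reach up to 40 mm above the bench
- spanner: bystander: open-ended steel spanner 277 mm long lying on the bench; leave it alone
- bolt: bystander: steel hex bolt 98 mm long lying on the bench; leave it alone
- wedge: bystander: dark wooden wedge 90 mm long lying on the bench; leave it alone
- oil_can: bystander: grey oil can with a long thin spout, 170 mm high, standing on the bench; leave it alone

How it is judged:
On the way, in this order (a step that is already met when the one before it is completed fails the run):
1. the nut has dropped flat into the pocket (z of nut in the frame of pocket below 0.003 m and horizontal distance between nut and pocket below 0.012 m and angle between nut's own z axis and vertical below 0.1 rad), for 0.2 s.
2. the keeper presses the nut with at least 4 N (contact force between keeper and nut above 4 N and z of nut in the frame of pocket below 0.003 m), for 0.2 s.
At the end, for the whole second after the job is handed in: the nut lies flat (within 0.1 rad and 3 mm in height) on the pocket's floor, its centre within 12 mm of the pocket's centre and shifted at least 1 mm towards the fence opposite the keeper; the keeper's face is closed on the nut (within 22.5 mm of the nut's centre); the nut is at rest (all of step 1 and y of nut in the frame of pocket below -0.001 m and y of nut in the frame of keeper_face above -0.0225 m and linear speed of nut below 0.01 m/s); the robot touches nothing.
It fails at once if the nut is pressed with more than 25 N by the fingers or the keeper (contact force between nut and the fingers above 25 N or contact force between nut and keeper above 25 N).
It fails at once if the robot presses the jig or its keeper with more than 25 N (contact force between any of the arm, the fingers and nut_jig above 25 N).
It fails at once if the nut is lifted more than 10 mm off the board (z of nut in the frame of nut_jig above 0.03 m).
It fails at once if a bystander is moved more than 15 mm (distance of any of spanner, bolt, wedge, oil_can from where it was at the start of the episode above 0.015 m).
It also fails if it takes over 56 s, if anything falls off the work surface, if the arm or the gripper's body presses on something with over 40 N, if the wrist force passes 120 N, or if a joint passes its speed limit or range.

## Working session

There is one attempt and no reset: what is moved stays moved. The work goes in short steps, Python scripts to look and compute and a tool call to move; the robot and the scene stay as the last step left them, time stands still between calls to the robot, and variables do not carry over. Pictures are saved under pics/ and viewed, at most 10 in all, crops included, and the job is handed in when it is done.

Besides the shell and the picture viewer there is one more tool, called after ">>>" as name(argument=value, ...), one argument or row to a line, values as JSON. send_rows: Moves the arm, as the interface text tells. Its arguments: {"type":"object","properties":{"rows":{"type":"string"},"grip_force":{"type":"number"}},"required":["rows"]}

```bash
mkdir -p pics
cat > h.py <<'E'
import numpy as np, cv2
from plant import ctrl
def w(pic,p):
    E=np.array(pic["extrinsics"]); return np.linalg.inv(E)@np.r_[p,1]
def ray(pic,u,v,z):
    E=np.array(pic["extrinsics"]); R=E[:3,:3]; c=-R.T@E[:3,3]
    d=R.T@np.array([(u-pic["cx"])/pic["fx"],(v-pic["cy"])/pic["fy"],1]); return c+d*(z-c[2])/d[2]
def proj(pic,P):
    q=np.array(pic["extrinsics"])@np.r_[P,1]; return [pic["fx"]*q[0]/q[2]+pic["cx"],pic["fy"]*q[1]/q[2]+pic["cy"]]
E
python3 - <<'E'
from h import *
ims=[]
for n in("top","scene"):
    p=ctrl.read_camera(n); cv2.imwrite(f"pics/{n}0.png",cv2.resize(p["color"][:,:,::-1],(800,600),interpolation=cv2.INTER_CUBIC))
    for t in("nut","nut_jig","keeper_pin","keeper","spanner","bolt","wedge","oil_can"):
        r=ctrl.look_for(p,t)
        print(n,t,[(round(a["p"],2),w(p,a["position"])[:3].round(3)) for a in r[:2]])
s=ctrl.get_state();print(s)
E
```

```text
top nut [(0.52, array([0.43 , 0.198, 0.038]))]
top nut_jig [(0.67, array([0.473, 0.149, 0.021]))]
top keeper_pin [(0.47, array([0.525, 0.123, 0.038]))]
top keeper [(0.41, array([0.525, 0.126, 0.034]))]
top spanner [(0.74, array([0.436, 0.456, 0.008])), (0.51, array([0.524, 0.121, 0.034]))]
top bolt [(0.7, array([ 0.572, -0.115,  0.017]))]
top wedge [(0.73, array([ 0.665, -0.068,  0.017]))]
top oil_can [(0.57, array([0.456, 0.636, 0.062]))]
scene nut []
scene nut_jig [(0.77, array([0.491, 0.1  , 0.02 ])), (0.44, array([ 0.653, -0.069,  0.014]))]
scene keeper_pin [(0.71, array([0.489, 0.101, 0.02 ])), (0.61, array([0.528, 0.124, 0.034]))]
scene keeper [(0.46, array([0.532, 0.127, 0.039]))]
scene spanner [(0.54, array([0.454, 0.431, 0.006]))]
scene bolt [(0.74, array([ 0.569, -0.113,  0.012]))]
scene wedge [(0.48, array([0.494, 0.108, 0.017]))]
scene oil_can [(0.54, array([ 0.657, -0.066,  0.014]))]
{'time': 0.9, 'qpos': array([ 9.51987200e-01,  2.86254722e-01,  1.57669483e+00, -1.42902564e-05,
        1.27861944e+00, -1.50003947e-01]), 'dq': array([ 0.00144812, -0.00015754, -0.0006282 , -0.00118092, -0.00199268,
       -0.00147776]), 'joint_efforts': array([ 6.45633336e-04, -4.05960774e+01, -2.92944896e+01, -1.35963787e-04,
        4.52346540e-04, -1.37374639e-05]), 'eef_pos': array([0.3049477 , 0.60217004, 0.25335789]), 'tcp_rot': array([2.32259953e-01, 9.72653748e-01, 8.39755955e-06, 1.07780675e-05]), 'contact_force': array([ 0.48070536,  0.18438669, -0.87839147]), 'wrist_torque': array([-0.03527591,  0.03405444,  0.01750896]), 'finger_force': 0.0, 'opening': 0.9978725152377361}
```

View pics/top0.png

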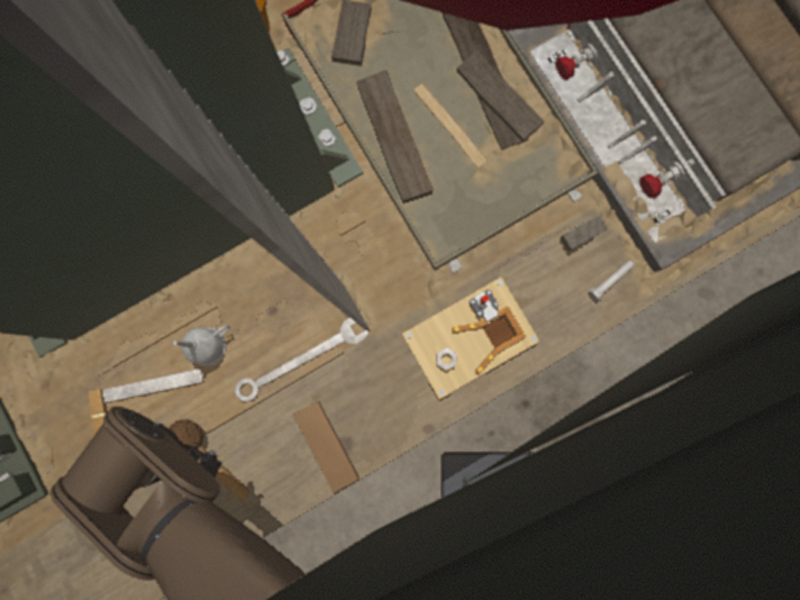

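View pics/scene0.png

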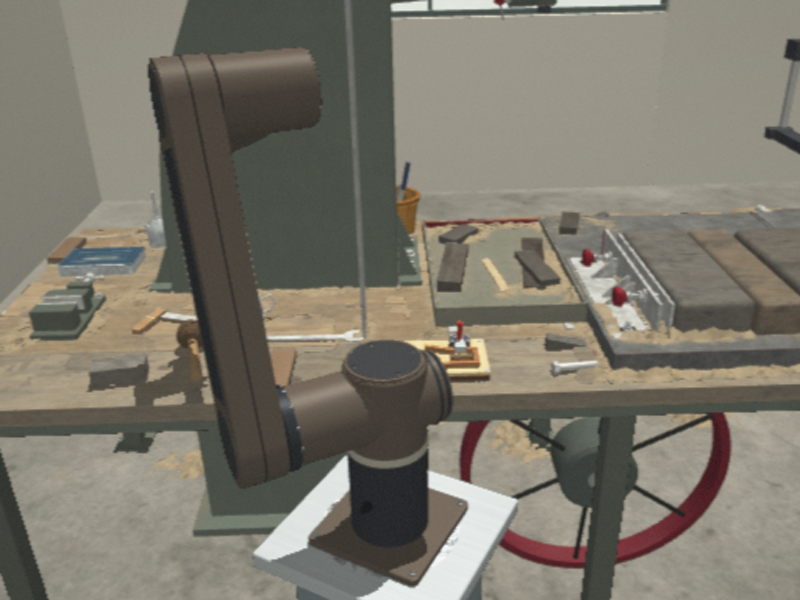

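The top view shows the board corners near (500,280), (538,343), (441,398) and (404,337), the nut at (446,359), the pin at (486,299) and the pocket at (504,328). The base hides the jig in the scene view. Next I'll zoom in and fit the jig.

```bash
cat > fit.py <<'E'
from h import *
from scipy.optimize import least_squares
p=ctrl.read_camera("top"); im=p["color"]
x0,y0,x1,y1=250,172,350,260
c=im[y0:y1,x0:x1][:,:,::-1].copy(); s=7
big=cv2.resize(c,None,fx=s,fy=s,interpolation=cv2.INTER_CUBIC)
hsv=cv2.cvtColor(c,cv2.COLOR_BGR2HSV)
m=((hsv[...,0]>10)&(hsv[...,0]<28)&(hsv[...,1]>70)&(hsv[...,2]>165)).astype(np.uint8)
m=cv2.morphologyEx(m,cv2.MORPH_OPEN,np.ones((2,2)))
cs=max(cv2.findContours(m,cv2.RETR_EXTERNAL,cv2.CHAIN_APPROX_NONE)[0],key=cv2.contourArea)
h=cv2.convexHull(cs)[:,0]; r=cv2.minAreaRect(h); b=cv2.boxPoints(r)
W=np.array([ray(p,u+x0,v+y0,.02)[:2] for u,v in b]); print("box",W.round(4).tolist(),[np.linalg.norm(W[i]-W[i-1]).round(4) for i in range(4)])
# jig +x edge pointing toward pocket (-y world)
e=[W[(i+1)%4]-W[i] for i in range(4)]
l=max(e,key=lambda a:(np.linalg.norm(a)>.17)*(-a[1])); th=np.arctan2(l[1],l[0])
ctr=W.mean(0); R=np.array([[np.cos(th),-np.sin(th)],[np.sin(th),np.cos(th)]])
O=ctr-R@np.array([-.0025,.0165]); print("O",O.round(4),"th",th)
red=((hsv[...,0]<6)|(hsv[...,0]>174))&(hsv[...,1]>150)&(hsv[...,2]>90)
v,u=np.nonzero(red); print("red n",len(u))
P=ray(p,u.mean()+x0+0,v.mean()+y0,.070)[:2]; print("pin",P.round(4),"jig",(R.T@(P-O)).round(4))
def J(x,y,z): 
    q=O+R@np.array([x,y]); return tuple(int(t) for t in ((np.array(proj(p,[*q,z]))-[x0,y0]+.5)*s))
for pts,z in(([(-.11,-.053),(.105,-.053),(.105,.086),(-.11,.086)],.02),([(.025,-.023),(.075,-.023),(.075,.023),(.025,.023)],.02),([(-.025,-.04),(.025,-.023)],.032),([(-.025,.04),(.025,.023)],.032)):
    cv2.polylines(big,[np.array([J(*a,z) for a in pts])],len(pts)>2,(255,0,0),1)
cv2.imwrite("pics/fit.png",big)
for _ in range(2):
    for a in ctrl.look_for(p,"nut")[:1]:
        q=w(p,a["position"])[:3]; print("nut",q, "jig",R.T@(q[:2]-O))
E
python3 fit.py
```

```text
box [[0.4773, 0.2754], [0.5851, 0.0845], [0.4603, 0.0172], [0.355, 0.2061]] [np.float64(0.1406), np.float64(0.2192), np.float64(0.1418), np.float64(0.2163)]
O [0.4563 0.1355] th -1.0567705765702433
red n 14
pin [0.5386 0.1265] jig [0.0483 0.0673]
nut [ 0.66742293 -0.07004087  0.02095499] jig [0.28282589 0.08279511]
nut [ 0.66742293 -0.07004087  0.02095499] jig [0.28282589 0.08279511]
```

View pics/fit.png

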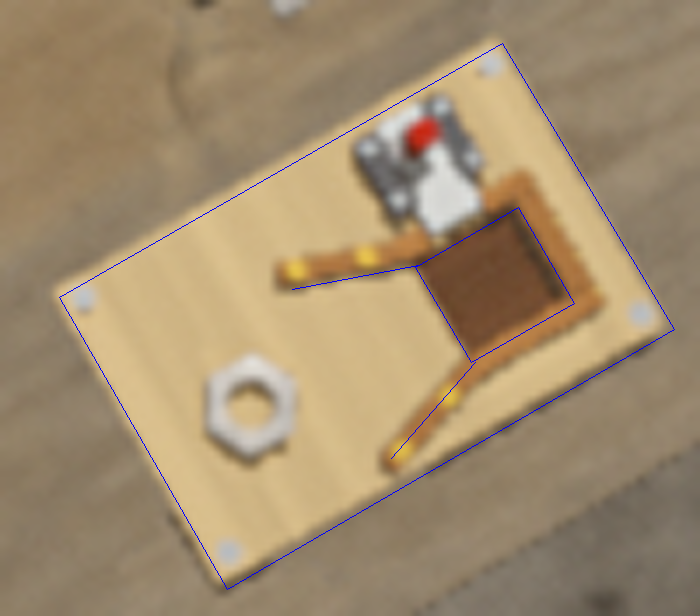

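The overlay sits about 2–3 mm too far towards -y of the jig. I'll rectify the picture into the jig frame and read the edges there.

```bash
cat > rect.py <<'E'
from h import *
O=np.array([.4563,.1355]); th=-1.0568
def Rm(t): return np.array([[np.cos(t),-np.sin(t)],[np.sin(t),np.cos(t)]])
def rect(p,O,th,z,mm=.3):
    # image covers jig x -125..115, y 105..-70
    xs=np.arange(-125,115,mm); ys=np.arange(105,-70,-mm)
    X,Y=np.meshgrid(xs/1e3,ys/1e3); E=np.array(p["extrinsics"]); R=Rm(th)
    P=np.stack([O[0]+R[0,0]*X+R[0,1]*Y,O[1]+R[1,0]*X+R[1,1]*Y,0*X+z],-1)@E[:3,:3].T+E[:3,3]
    u=p["fx"]*P[...,0]/P[...,2]+p["cx"]; v=p["fy"]*P[...,1]/P[...,2]+p["cy"]
    return cv2.remap(p["color"][:,:,::-1].copy(),u.astype(np.float32),v.astype(np.float32),cv2.INTER_CUBIC),xs,ys
if __name__=="__main__":
    p=ctrl.read_camera("top"); E=np.array(p["extrinsics"]); print("cam",-E[:3,:3].T@E[:3,3])
    I,xs,ys=rect(p,O,th,.02)
    g=cv2.GaussianBlur(I,(0,0),2)[:,:,0].astype(float)
    hsv=cv2.cvtColor(cv2.GaussianBlur(I,(0,0),2),cv2.COLOR_BGR2HSV).astype(float); V=hsv[...,2]
    def edge(prof,ax,lo,hi):
        k=(ax>lo)&(ax<hi); d=np.abs(np.gradient(prof))*k; i=d.argmax(); return round(float(ax[i]),1)
    for a,b in((-90,-50),(-50,0),(0,40),(60,95)):
        k=(xs>a)&(xs<b); print("x",a,b,"y edges",edge(V[:,k].mean(1),ys,-65,-45),edge(V[:,k].mean(1),ys,78,98))
    for a,b in((-40,-10),(-10,20),(20,70)):
        k=(ys>a)&(ys<b); print("y",a,b,"x edges",edge(V[k].mean(0),xs,-120,-100),edge(V[k].mean(0),xs,95,114))
    for t in range(-100,101,20): cv2.putText(I,str(t),(int((t+125)/.3),580),0,.35,(255,255,255)); cv2.line(I,(int((t+125)/.3),560),(int((t+125)/.3),566),(255,255,255))
    for t in range(-60,101,20): cv2.putText(I,str(t),(2,int((105-t)/.3)),0,.35,(255,255,255)); cv2.line(I,(28,int((105-t)/.3)),(36,int((105-t)/.3)),(255,255,255))
    cv2.imwrite("pics/rect.png",I)
E
python3 rect.py
```

```text
cam [0.41094909 0.25595132 1.234065  ]
x -90 -50 y edges -49.2 90.0
x -50 0 y edges -49.8 90.0
x 0 40 y edges -49.8 89.7
x 60 95 y edges -50.1 90.0
y -40 -10 x edges -112.1 104.5
y -10 20 x edges -111.8 104.2
y 20 70 x edges -111.8 104.2
```

View pics/rect.png

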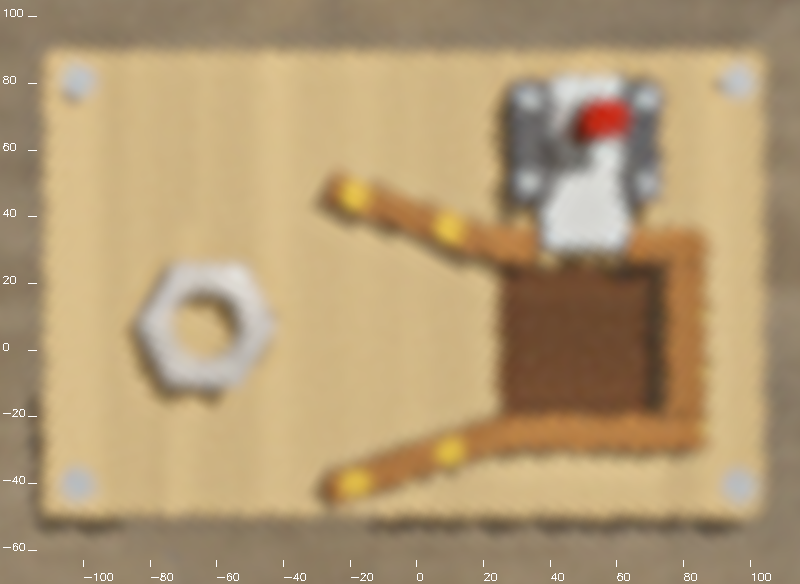

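The rectified view puts the board edges at y -49.8/+90 and x -112/+104.3. The origin therefore moves to about (0.4588, 0.1384). The nut is near jig (-63, 3) with its corners along x, and the pin is near (50, 64). The plan is to push the nut's rear corner with nearly shut fingers, with the tool's y along the jig's y.

```bash
cat >> h.py <<'E'
from scipy.spatial.transform import Rotation as Ro
TH=-1.0568; O=np.array([.4588,.1384]); JR=np.array([[np.cos(TH),-np.sin(TH)],[np.sin(TH),np.cos(TH)]])
def go(x,y,z):
    "tool-axis turn (deg) and shift (mm) to jig x,y mm and TCP height z mm, tool x = -jig x"
    s=ctrl.get_state(); T=Ro.from_quat(s["tcp_rot"]); jx=JR[:,0]; jy=JR[:,1]
    G=Ro.from_matrix(np.column_stack([[*-jx,0],[*jy,0],[0,0,-1]]))
    P=np.r_[O+JR@np.array([x,y])/1e3,z/1e3]
    print("turn",(T.inv()*G).as_rotvec(degrees=True).round(1),"shift",(T.inv().apply(P-s["eef_pos"])*1e3).round(1),"jig now",(JR.T@(s["eef_pos"][:2]-O)*1e3).round(1),"z",(s["eef_pos"][2]*1e3).round(1),"f",(JR.T@s["contact_force"][:2]).round(1),s["contact_force"][2].round(1),"op",round(s["opening"],3),"t",s["time"])
E
python3 -c "
from h import *
print(ctrl.nose_length); go(-107,3.3,150); go(-107,3.3,250)"
```

```text
0.022
turn [ 0.   0.  33.7] shift [-259.6 -282.1  103.3] jig now [-479.5   94. ] z 253.3 f [ 0.2 -0.7] 0.8 op 0.998 t 1.1
turn [ 0.   0.  33.7] shift [-259.6 -282.1    3.3] jig now [-479.5   94. ] z 253.3 f [ 0.2 -0.7] 0.8 op 0.998 t 1.1
```

Careful with the scale: shifts go in shares of 30 cm and turns go in shares of 180 degrees. That gives: -282 mm / 300 = -0.94, -259.6 mm / 300 = -0.8653, 33.7 degrees / 180 = 0.1872.

>>> send_rows(
  rows="0 0 0.05 -0.1233 -0.1333 0 -0.8; 0 0 0.1 -0.2467 -0.2667 0 -0.8; 0 0 0.1444 -0.37 -0.4 0 -0.8; 0 0 0.1872 -0.4933 -0.5333 0 -0.8; 0 0 0.1872 -0.6167 -0.67 0.0667 -0.8; 0 0 0.1872 -0.74 -0.8033 0.1667 -0.8; 0 0 0.1872 -0.8653 -0.94 0.2667 -0.8; 0 0 0.1872 -0.8653 -0.94 0.4333 -0.8",
  grip_force=20,
)

```text
time: 2.1
eef_pos: [0.4119, 0.231, 0.1246]
tcp_rot: [0.507, 0.862, 0.002, 0.002]
contact_force: [0.3, 0.2, 0.1]
opening: 0.099
finger_force: 0.0
```

Run:
```python
from h import *
go(-107,3.3,46)
p=ctrl.read_camera("top")
from rect import rect
I,_,_=rect(p,O,TH,.03)
cv2.imwrite("pics/r2.png",I)
```

```text
turn [ 0.3  0.1 -0.3] shift [ 3.5 -1.9 78.6] jig now [-103.7    4.7] z 124.6 f [-0.   0.4] 0.1 op 0.099 t 2.1
```

View pics/r2.png

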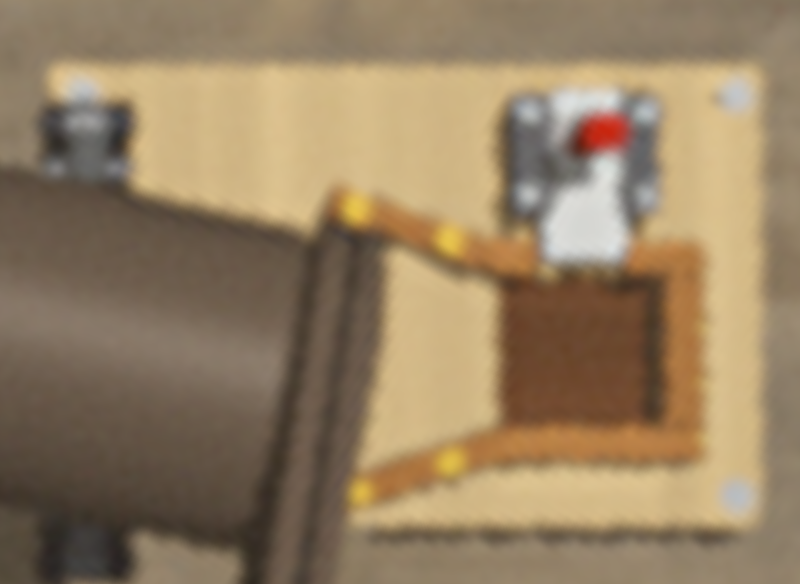

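The rectified view now shows the lane centred: pocket edges at rows 275 and 427 give y of about ±23. The arm hides the nut, so I'll work by force from here. Now I'll lower behind the nut.

Converted, 78 mm / 300 = 0.26, 70 mm / 300 = 0.2333, -0.3 degrees / 180 = -0.0017.

>>> send_rows(
  rows="0.0017 0.0006 -0.0017 0.0117 -0.0063 0.1333 -0.8; 0.0017 0.0006 -0.0017 0.0117 -0.0063 0.2333 -0.8; 0.0017 0.0006 -0.0017 0.0117 -0.0063 0.26 -0.8; 0.0017 0.0006 -0.0017 0.0117 -0.0063 0.26 -0.8",
)

```text
time: 2.65
eef_pos: [0.406, 0.2358, 0.0459]
tcp_rot: [0.502, 0.865, -0.002, -0.002]
contact_force: [-0.0, 0.2, -0.1]
opening: 0.097
finger_force: 0.0
```

```bash
python3 -c "
from h import *
go(-95,3.3,46)"
```

```text
turn [-0.3 -0.1  0.3] shift [-15.8   1.3  -0.1] jig now [-110.8    1.9] z 45.9 f [-0.2  0.1] -0.1 op 0.097 t 2.65
```

Converted, -38 mm / 300 = -0.1267, 1.3 mm / 300 = 0.0043, -0.3 degrees / 180 = -0.0017.

>>> send_rows(
  rows="-0.0017 -0.0006 0.0017 -0.0267 0.0043 0 -0.8; -0.0017 -0.0006 0.0017 -0.0467 0.0043 0 -0.8; -0.0017 -0.0006 0.0017 -0.0667 0.0043 0 -0.8; -0.0017 -0.0006 0.0017 -0.0867 0.0043 0 -0.8; -0.0017 -0.0006 0.0017 -0.1067 0.0043 0 -0.8;-0.0017 -0.0006 0.0017 -0.1267 0.0043 0 -0.8",
)

```text
time: 3.4
eef_pos: [0.4259, 0.2029, 0.0454]
tcp_rot: [0.504, 0.863, 0.0, -0.0]
contact_force: [-0.7, 3.3, 2.4]
opening: 0.102
finger_force: 1.4
```

```bash
python3 -c "
from h import *
go(-40,0,46)"
```

```text
turn [ 0. -0. -0.] shift [-32.3  -3.   -0.6] jig now [-72.3   3.1] z 45.4 f [-3.3  1. ] 2.4 op 0.102 t 3.4
```

Converted, -30 mm / 300 = -0.1, -25 mm / 300 = -0.0833.

>>> send_rows(
  rows="0 0 0 -0.0167 -0.0017 -0.0033 -0.8; 0 0 0 -0.0333 -0.0033 -0.0033 -0.8; 0 0 0 -0.05 -0.005 -0.0033 -0.8; 0 0 0 -0.0667 -0.0067 -0.0033 -0.8; 0 0 0 -0.0833 -0.0083 -0.0033 -0.8; 0 0 0 -0.1 -0.01 -0.0033 -0.8; 0 0 0 -0.1 -0.01 -0.0033 -0.8",
)

```text
time: 4.28
eef_pos: [0.4382, 0.1751, 0.0464]
tcp_rot: [0.504, 0.863, 0.0, 0.0]
contact_force: [-0.4, 0.9, -0.5]
opening: 0.103
finger_force: 0.0
```

Run:
```python
from h import *
go(-20,0,46)
p=ctrl.read_camera("top")
from rect import rect
I,_,_=rect(p,O,TH,.03)
cv2.imwrite("pics/r3.png",I)
```

```text
turn [ 0.  0. -0.] shift [-22.1  -0.1   0.4] jig now [-42.1   0.1] z 46.4 f [-1.  0.] -0.5 op 0.103 t 4.275
```

View pics/r3.png

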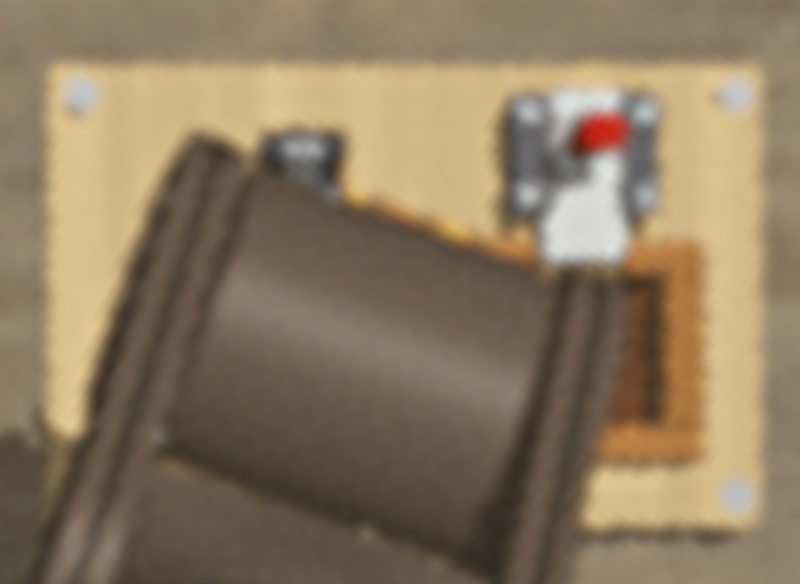

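The arm hides the nut, but the open board at rows 70–430 is clear and the 1 N contact persists. The nut is moving ahead of the fingers, so I'll carry on.

Converted, -20 mm / 300 = -0.0667, -16 mm / 300 = -0.0533.

>>> send_rows(
  rows="0 0 0 -0.0133 0 0 -0.8; 0 0 0 -0.0267 0 0 -0.8; 0 0 0 -0.04 0 0 -0.8; 0 0 0 -0.0533 0 0 -0.8; 0 0 0 -0.0667 0 0 -0.8",
)

```text
time: 4.95
eef_pos: [0.4478, 0.1578, 0.0463]
tcp_rot: [0.504, 0.864, 0.0, -0.0]
contact_force: [-1.0, 1.2, -0.2]
opening: 0.105
finger_force: 0.5
```

Converted, -12 mm / 300 = -0.04, -9 mm / 300 = -0.03.

>>> send_rows(
  rows="0 0 0 -0.01 0 0 -0.8; 0 0 0 -0.02 0 0 -0.8; 0 0 0 -0.03 0 0 -0.8; 0 0 0 -0.04 0 0 -0.8",
)

```text
time: 5.45
eef_pos: [0.4537, 0.1475, 0.0462]
tcp_rot: [0.504, 0.864, 0.0, -0.0]
contact_force: [0.0, 1.1, 1.2]
opening: 0.1
finger_force: 0.6
```

```bash
python3 -c "
from h import *
go(0,0,46)"
```

```text
turn [-0. -0. -0.] shift [-10.4   0.    0.2] jig now [-10.4  -0. ] z 46.2 f [-1.   0.6] 1.2 op 0.1 t 5.45
```

Converted, -15 mm / 300 = -0.05, -12.5 mm / 300 = -0.0417.

>>> send_rows(
  rows="0 0 0 -0.0083 0 0 -0.8; 0 0 0 -0.0167 0 0 -0.8; 0 0 0 -0.025 0 0 -0.8; 0 0 0 -0.0333 0 0 -0.8; 0 0 0 -0.0417 0 0 -0.8; 0 0 0 -0.05 0 0 -0.8",
)

```text
time: 6.2
eef_pos: [0.4611, 0.1342, 0.0462]
tcp_rot: [0.504, 0.864, -0.0, 0.0]
contact_force: [-0.4, 0.8, -0.4]
opening: 0.099
finger_force: 0.3
```

Converted, -6 mm / 300 = -0.02, -4.5 mm / 300 = -0.015.

>>> send_rows(
  rows="0 0 0 -0.005 0 0 -0.8; 0 0 0 -0.01 0 0 -0.8; 0 0 0 -0.015 0 0 -0.8; 0 0 0 -0.02 0 0 -0.8",
)

```text
time: 6.7
eef_pos: [0.4639, 0.1292, 0.0462]
tcp_rot: [0.504, 0.864, -0.0, -0.0]
contact_force: [-0.2, -0.1, 0.3]
opening: 0.1
finger_force: 0.2
```

Run:
```python
from h import *
go(18,0,46)
```

```text
turn [-0. -0. -0.] shift [-7.5  0.1  0.2] jig now [10.5 -0.1] z 46.2 f [ 0.  -0.2] 0.3 op 0.1 t 6.7
```

Converted, -4 mm / 300 = -0.0133, -3 mm / 300 = -0.01.

>>> send_rows(
  rows="0 0 0 -0.0033 0 0 -0.8; 0 0 0 -0.0067 0 0 -0.8; 0 0 0 -0.01 0 0 -0.8; 0 0 0 -0.0133 0 0 -0.8",
)

```text
time: 7.2
eef_pos: [0.4659, 0.1258, 0.0463]
tcp_rot: [0.504, 0.864, -0.0, 0.0]
contact_force: [0.3, -0.2, 0.2]
opening: 0.107
finger_force: 0.2
```

Converted, -2.5 mm / 300 = -0.0083, -2 mm / 300 = -0.0067.

>>> send_rows(
  rows="0 0 0 -0.0033 0 0 -0.8; 0 0 0 -0.0067 0 0 -0.8; 0 0 0 -0.0083 0 0 -0.8; 0 0 0 -0.0083 0 0 -0.8",
)

```text
time: 7.7
eef_pos: [0.4671, 0.1236, 0.0463]
tcp_rot: [0.504, 0.864, -0.0, 0.0]
contact_force: [-0.6, 0.6, -0.1]
opening: 0.098
finger_force: 0.2
```

Run:
```python
from h import *
go(18,0,46)
```

```text
turn [-0.  0. -0.] shift [-1.   0.   0.3] jig now [17. -0.] z 46.3 f [-0.8 -0.2] -0.1 op 0.098 t 7.7
```

Converted, 110 mm / 300 = 0.3667, 90 mm / 300 = 0.3.

>>> send_rows(
  rows="0 0 0 0.0133 0 0 -0.8; 0 0 0 0.02 0 -0.0833 -0.8; 0 0 0 0.0333 0 -0.2133 -0.9; 0 0 0 0.15 0.15 -0.2133 -1; 0 0 0 0.2567 0.3 -0.2133 -1; 0 0 0 0.2567 0.3667 -0.2133 -1; 0 0 0 0.2567 0.3667 -0.2133 -1",
)

```text
time: 8.57
eef_pos: [0.5257, 0.2457, 0.1104]
tcp_rot: [0.504, 0.864, 0.0, 0.0]
contact_force: [-0.6, -0.3, -0.5]
opening: -0.003
finger_force: 0.0
```

Run:
```python
from h import *
go(50,105,90)
p=ctrl.read_camera("top")
from rect import rect
I,_,_=rect(p,O,TH,.03)
cv2.imwrite("pics/r4.png",I)
print([(round(a["p"],2),(JR.T@(w(p,a["position"])[:2]-O)*1e3).round(1)) for a in ctrl.look_for(p,"nut")])
```

```text
turn [0.  0.  0.1] shift [-110.5   -6.1   20.4] jig now [-60.6 111. ] z 110.4 f [-0.1 -0.7] -0.5 op -0.003 t 8.575
[]
```

View pics/r4.png

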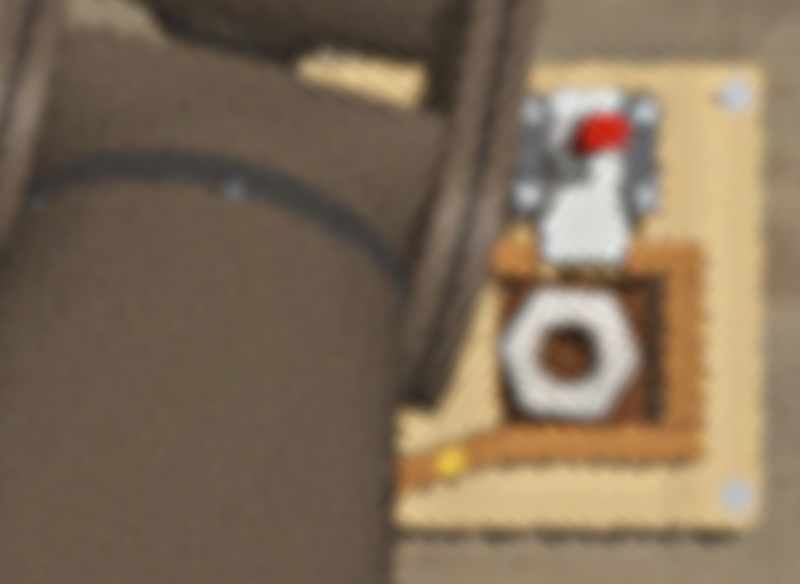

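The nut sits in the pocket, spanning columns 503–640 with its centre at row 352. That puts it at about jig (46.5, -0.6), with its rear corner close to the near edge. A gentle push of another 4 mm will make sure it lies flat and clear.

Converted, -111 mm / 300 = -0.37, -68.6 mm / 300 = -0.2287.

>>> send_rows(
  rows="0 0 0 -0.1 -0.1667 0 -0.8; 0 0 0 -0.2 -0.3333 0 -0.8; 0 0 0 -0.2287 -0.37 0 -0.8; 0 0 0 -0.2287 -0.37 0.1333 -0.8; 0 0 0 -0.2287 -0.37 0.2133 -0.8; 0 0 0 -0.2287 -0.37 0.2133 -0.8; 0 0 0 -0.24 -0.37 0.2133 -0.8; 0 0 0 -0.25 -0.37 0.2133 -0.8",
)

```text
time: 9.68
eef_pos: [0.4666, 0.1249, 0.0477]
tcp_rot: [0.504, 0.864, 0.001, 0.001]
contact_force: [0.6, 0.6, 1.3]
opening: 0.095
finger_force: 0.5
```

>>> send_rows(
  rows="0 0 0 -0.0033 0 0 -0.8; 0 0 0 -0.0067 0 0 -0.8; 0 0 0 -0.01 0 0 -0.8; 0 0 0 -0.01 0 0 -0.8",
)

```text
time: 10.18
eef_pos: [0.4669, 0.1225, 0.0465]
tcp_rot: [0.504, 0.864, 0.0, 0.0]
contact_force: [-0.7, 1.4, 2.1]
opening: 0.101
finger_force: 1.4
```

```bash
python3 -c "
from h import *
go(20,0,46)"
```

```text
turn [ 0. -0. -0.] shift [-2.1  0.8  0.5] jig now [17.9 -0.8] z 46.5 f [-1.6  0.1] 2.1 op 0.101 t 10.175
```

Converted, -2.5 mm / 300 = -0.0083, -2 mm / 300 = -0.0067.

>>> send_rows(
  rows="0 0 0 -0.0033 0.0013 0 -0.8; 0 0 0 -0.0067 0.0027 0 -0.8; 0 0 0 -0.0083 0.0027 0 -0.8; 0 0 0 -0.0083 0.0027 0 -0.8",
)

```text
time: 10.68
eef_pos: [0.4686, 0.1204, 0.0462]
tcp_rot: [0.504, 0.864, -0.0, -0.0]
contact_force: [-1.0, 2.5, 2.5]
opening: 0.096
finger_force: 1.5
```

```bash
python3 -c "
from h import *
go(20,0,46)"
```

```text
turn [-0. -0. -0.] shift [0.4 0.3 0.2] jig now [20.4 -0.3] z 46.2 f [-2.6  0.4] 2.5 op 0.096 t 10.675
```

Converted, 110 mm / 300 = 0.3667, 90 mm / 300 = 0.3.

>>> send_rows(
  rows="0 0 0 0.0133 0 0 -0.8; 0 0 0 0.02 0 -0.0833 -0.8; 0 0 0 0.0333 0 -0.2133 -0.9; 0 0 0 0.15 0.15 -0.2133 -1; 0 0 0 0.2567 0.3 -0.2133 -1; 0 0 0 0.2667 0.3667 -0.2133 -1; 0 0 0 0.2667 0.3667 -0.2133 -1",
)

```text
time: 11.55
eef_pos: [0.5257, 0.2449, 0.11]
tcp_rot: [0.503, 0.864, -0.0, 0.0]
contact_force: [-0.7, -0.1, 0.2]
opening: 0.0
finger_force: 0.0
```

Run:
```python
from h import *
go(50,105,90)
p=ctrl.read_camera("top")
from rect import rect
I,_,_=rect(p,O,TH,.03)
I=cv2.resize(I[230:480,460:720],None,fx=2.3,fy=2.3,interpolation=cv2.INTER_CUBIC)
cv2.imwrite("pics/r5.png",I)
```

```text
turn [0.  0.  0.1] shift [-109.9   -5.8   20. ] jig now [-59.9 110.6] z 110.0 f [-0.2 -0.7] 0.2 op 0.0 t 11.55
```

View pics/r5.png

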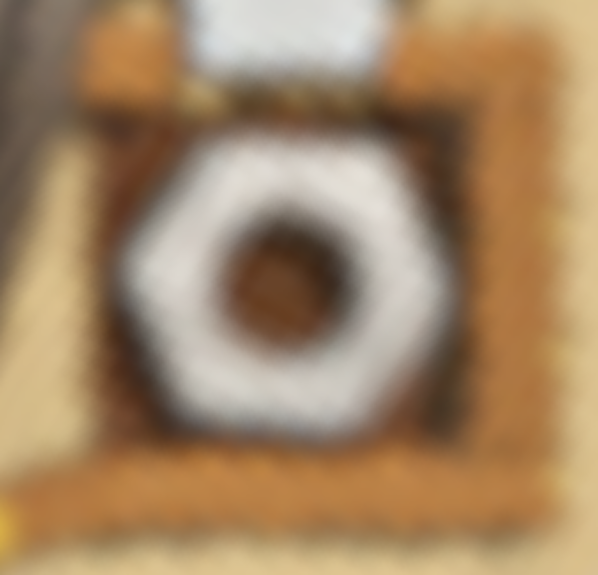

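The nut is flat in the pocket, centred near (285, 283) in the crop, and its rear corner (120) is clear of the near edge (100). Now the keeper: I'll bring the shut fingers behind the pin.

Converted, -110 mm / 300 = -0.3667, -80 mm / 300 = -0.2667.

>>> send_rows(
  rows="0 0 0 -0.1333 -0.0167 0 -1; 0 0 0 -0.2667 -0.0267 0 -1; 0 0 0 -0.3667 -0.0267 0 -1; 0 0 0 -0.3667 -0.0267 0 -1; 0 0 0 -0.3667 -0.0267 0.0667 -1; 0 0 0 -0.3667 -0.0267 0.1333 -1; 0 0 0 -0.3667 -0.0267 0.1333 -1",
)

```text
time: 12.48
eef_pos: [0.5692, 0.1451, 0.0665]
tcp_rot: [0.504, 0.864, -0.002, -0.003]
contact_force: [-0.3, 0.0, -0.3]
opening: -0.002
finger_force: 0.0
```

```bash
python3 -c "
from h import *
go(50,92,70)"
```

```text
turn [-0.4 -0.2  0.1] shift [-1.5 -7.4 -3.4] jig now [48.5 99.4] z 66.5 f [-0.2 -0.2] -0.3 op -0.002 t 12.475
```

Converted, -10 mm / 300 = -0.0333, -8 mm / 300 = -0.0267.

>>> send_rows(
  rows="0 0 0 0 -0.0067 0 -1; 0 0 0 0 -0.0133 0 -1; 0 0 0 0 -0.02 0 -1; 0 0 0 0 -0.0267 0 -1; 0 0 0 0 -0.0333 0 -1",
)

```text
time: 13.1
eef_pos: [0.5635, 0.1395, 0.0705]
tcp_rot: [0.504, 0.864, 0.0, 0.0]
contact_force: [0.9, -0.1, -0.2]
opening: 0.0
finger_force: 0.0
```

```bash
python3 -c "
from h import *
go(50,92,70)"
```

```text
turn [ 0.  0. -0.] shift [0.5 0.3 0.5] jig now [50.5 91.7] z 70.5 f [0.6 0.7] -0.2 op 0.0 t 13.1
```

Converted, -4 mm / 300 = -0.0133, -3 mm / 300 = -0.01.

>>> send_rows(
  rows="0 0 0 0 -0.0033 0 -1; 0 0 0 0 -0.0067 0 -1; 0 0 0 0 -0.01 0 -1; 0 0 0 0 -0.0133 0 -1",
)

```text
time: 13.6
eef_pos: [0.56, 0.1376, 0.0702]
tcp_rot: [0.504, 0.864, 0.0, -0.0]
contact_force: [0.7, -0.1, -0.3]
opening: 0.005
finger_force: 0.0
```

```bash
python3 -c "
from h import *
go(50,92,70)"
```

```text
turn [ 0. -0. -0.] shift [0.4 4.3 0.2] jig now [50.4 87.7] z 70.2 f [0.4 0.5] -0.3 op 0.005 t 13.6
```

Converted, -4 mm / 300 = -0.0133, -3 mm / 300 = -0.01.

>>> send_rows(
  rows="0 0 0 0 -0.0033 0 -1; 0 0 0 0 -0.0067 0 -1; 0 0 0 0 -0.01 0 -1; 0 0 0 0 -0.0133 0 -1",
)

```text
time: 14.1
eef_pos: [0.5568, 0.1358, 0.0703]
tcp_rot: [0.504, 0.864, 0.0, 0.0]
contact_force: [2.7, 0.6, -1.2]
opening: -0.001
finger_force: 1.0
```

Converted, -4 mm / 300 = -0.0133, -3 mm / 300 = -0.01.

>>> send_rows(
  rows="0 0 0 0 -0.0033 0 -1; 0 0 0 0 -0.0067 0 -1; 0 0 0 0 -0.01 0 -1; 0 0 0 0 -0.0133 0 -1",
)

```text
time: 14.6
eef_pos: [0.5532, 0.1338, 0.0704]
tcp_rot: [0.504, 0.864, 0.0, 0.0]
contact_force: [2.8, 2.2, -1.9]
opening: 0.0
finger_force: 1.6
```

```bash
python3 -c "
from h import *
go(50,92,70)"
```

```text
turn [ 0.  0. -0.] shift [ 0.5 12.1  0.4] jig now [50.5 79.9] z 70.4 f [-0.5  3.5] -1.9 op 0.0 t 14.6
```

Converted, -4 mm / 300 = -0.0133, -3 mm / 300 = -0.01.

>>> send_rows(
  rows="0 0 0 0 -0.0033 0 -1; 0 0 0 0 -0.0067 0 -1; 0 0 0 0 -0.01 0 -1; 0 0 0 0 -0.0133 0 -1",
)

```text
time: 15.1
eef_pos: [0.5496, 0.1317, 0.0703]
tcp_rot: [0.504, 0.864, 0.0, 0.0]
contact_force: [2.8, 1.6, -0.6]
opening: -0.0
finger_force: 1.6
```

Converted, -2 mm / 300 = -0.0067, -1.4 mm / 300 = -0.0047.

>>> send_rows(
  rows="0 0 0 0 -0.0023 0 -1; 0 0 0 0 -0.0047 0 -1; 0 0 0 0 -0.0067 0 -1",
)

```text
time: 15.48
eef_pos: [0.5479, 0.1308, 0.0703]
tcp_rot: [0.504, 0.864, 0.0, 0.0]
contact_force: [3.0, 2.7, -1.1]
opening: -0.003
finger_force: 1.9
```

Converted, -1 mm / 300 = -0.0033, -0.8 mm / 300 = -0.0027.

>>> send_rows(
  rows="0 0 0 0 -0.0013 0 -1; 0 0 0 0 -0.0027 0 -1; 0 0 0 0 -0.0033 0 -1",
)

```text
time: 15.85
eef_pos: [0.5471, 0.1303, 0.0703]
tcp_rot: [0.504, 0.864, 0.0, 0.0]
contact_force: [2.9, 2.8, -0.6]
opening: -0.002
finger_force: 1.9
```

Converted, -1 mm / 300 = -0.0033, -0.8 mm / 300 = -0.0027.

>>> send_rows(
  rows="0 0 0 0 -0.0013 0 -1; 0 0 0 0 -0.0027 0 -1; 0 0 0 0 -0.0033 0 -1",
)

```text
time: 16.23
eef_pos: [0.5461, 0.1298, 0.0703]
tcp_rot: [0.504, 0.864, 0.0, 0.0]
contact_force: [3.4, 2.6, -1.3]
opening: -0.002
finger_force: 1.9
```

Converted, -0.5 mm / 300 = -0.0017, -0.3 mm / 300 = -0.001.

>>> send_rows(
  rows="0 0 0 0 -0.001 0 -1; 0 0 0 0 -0.0017 0 -1; 0 0 0 0 -0.0017 0 -1",
)

```text
time: 16.6
eef_pos: [0.5456, 0.1295, 0.0703]
tcp_rot: [0.504, 0.864, -0.0, -0.0]
contact_force: [2.7, 2.7, -0.0]
opening: 0.001
finger_force: 1.8
```

Converted, -0.5 mm / 300 = -0.0017, -0.3 mm / 300 = -0.001.

>>> send_rows(
  rows="0 0 0 0 -0.001 0 -1; 0 0 0 0 -0.0017 0 -1; 0 0 0 0 -0.0017 0 -1",
)

```text
time: 16.98
eef_pos: [0.5452, 0.1293, 0.0703]
tcp_rot: [0.504, 0.864, -0.0, 0.0]
contact_force: [1.9, 2.4, -0.6]
opening: 0.003
finger_force: 1.9
```

Converted, -0.5 mm / 300 = -0.0017, -0.3 mm / 300 = -0.001.

>>> send_rows(
  rows="0 0 0 0 -0.001 0 -1; 0 0 0 0 -0.0017 0 -1; 0 0 0 0 -0.0017 0 -1",
)

```text
time: 17.35
eef_pos: [0.5448, 0.129, 0.0703]
tcp_rot: [0.504, 0.864, 0.0, 0.0]
contact_force: [3.5, 2.5, -1.1]
opening: 0.003
finger_force: 1.9
```

Converted, -0.5 mm / 300 = -0.0017, -0.3 mm / 300 = -0.001.

>>> send_rows(
  rows="0 0 0 0 -0.001 0 -1; 0 0 0 0 -0.0017 0 -1; 0 0 0 0 -0.0017 0 -1",
)

```text
time: 17.73
eef_pos: [0.5444, 0.1288, 0.0703]
tcp_rot: [0.504, 0.864, 0.0, 0.0]
contact_force: [3.1, 2.5, -0.4]
opening: 0.001
finger_force: 2.0
```

Converted, -0.5 mm / 300 = -0.0017, -0.3 mm / 300 = -0.001.

>>> send_rows(
  rows="0 0 0 0 -0.001 0 -1; 0 0 0 0 -0.0017 0 -1; 0 0 0 0 -0.0017 0 -1",
)

```text
time: 18.1
eef_pos: [0.5443, 0.1287, 0.0703]
tcp_rot: [0.504, 0.864, 0.0, 0.0]
contact_force: [4.2, 2.4, -0.9]
opening: 0.001
finger_force: 2.7
```

Converted, -0.3 mm / 300 = -0.001.

>>> send_rows(
  rows="0 0 0 0 -0.001 0 -1; 0 0 0 0 -0.001 0 -1",
)

```text
time: 18.35
eef_pos: [0.5442, 0.1287, 0.0703]
tcp_rot: [0.504, 0.863, 0.001, 0.001]
contact_force: [4.6, 4.0, -2.7]
opening: -0.003
finger_force: 3.0
```

Converted, -0.3 mm / 300 = -0.001.

>>> send_rows(
  rows="0 0 0 0 -0.001 0 -1; 0 0 0 0 -0.001 0 -1",
)

```text
time: 18.6
eef_pos: [0.5442, 0.1286, 0.0704]
tcp_rot: [0.504, 0.863, 0.001, 0.001]
contact_force: [5.7, 4.7, -1.4]
opening: -0.002
finger_force: 3.4
```

Converted, -0.3 mm / 300 = -0.001.

>>> send_rows(
  rows="0 0 0 0 -0.001 0 -1; 0 0 0 0 -0.001 0 -1",
)

```text
time: 18.85
eef_pos: [0.5441, 0.1286, 0.0704]
tcp_rot: [0.504, 0.863, 0.001, 0.001]
contact_force: [6.2, 5.1, -2.3]
opening: -0.003
finger_force: 3.8
```

>>> send_rows(
  rows="0 0 0 0 -0.001 0 -1; 0 0 0 0 -0.002 0 -1; 0 0 0 0 -0.002 0 -1",
)

```text
time: 19.23
eef_pos: [0.5441, 0.1286, 0.0705]
tcp_rot: [0.505, 0.863, 0.002, 0.002]
contact_force: [7.2, 6.3, -3.6]
opening: -0.001
finger_force: 4.5
```

Converted, -0.6 mm / 300 = -0.002, -0.3 mm / 300 = -0.001.

>>> send_rows(
  rows="0 0 0 0 -0.001 0 -1; 0 0 0 0 -0.002 0 -1; 0 0 0 0 -0.002 0 -1",
)

```text
time: 19.6
eef_pos: [0.5439, 0.1285, 0.0705]
tcp_rot: [0.505, 0.863, 0.003, 0.002]
contact_force: [8.2, 6.2, -4.7]
opening: -0.001
finger_force: 5.3
```

Converted, -0.6 mm / 300 = -0.002, -0.3 mm / 300 = -0.001.

>>> send_rows(
  rows="0 0 0 0 -0.001 0 -1; 0 0 0 0 -0.002 0 -1; 0 0 0 0 -0.002 0 -1; 0 0 0 0 -0.002 0 -1",
)

```text
time: 20.1
eef_pos: [0.5439, 0.1285, 0.0706]
tcp_rot: [0.505, 0.863, 0.003, 0.002]
contact_force: [10.2, 7.4, -6.2]
opening: 0.001
finger_force: 6.1
```

```bash
python3 -c "
from h import *
go(50,92,70)"
```

```text
turn [ 0.5  0.1 -0.1] shift [ 0.5 22.8  0.8] jig now [50.5 69.2] z 70.6 f [-1.4 12.5] -6.2 op 0.001 t 20.1
```

The pin force is 12.5 N, so roughly 9–10 N is on the nut. I'll hold briefly, then back off.

Converted, -0.3 mm / 300 = -0.001.

>>> send_rows(
  rows="0 0 0 0 -0.001 0 -1; 0 0 0 0 -0.001 0 -1; 0 0 0 0 -0.001 0 -1",
)

```text
time: 20.48
eef_pos: [0.5438, 0.1284, 0.0706]
tcp_rot: [0.505, 0.863, 0.004, 0.003]
contact_force: [9.9, 7.8, -5.9]
opening: -0.001
finger_force: 6.5
```

Converted, 110 mm / 300 = 0.3667, 80 mm / 300 = 0.2667.

>>> send_rows(
  rows="0 0 0 0 0.0067 0 -1; 0 0 0 0 0.02 0 -1; 0 0 0 0 0.05 0 -1; 0 0 0 0 0.06 -0.0667 -1; 0 0 0 0.1333 0.1 -0.15 -1; 0 0 0 0.2667 0.1333 -0.15 -1; 0 0 0 0.3667 0.15 -0.15 -1; 0 0 0 0.3667 0.15 -0.15 -1",
)

```text
time: 21.48
eef_pos: [0.5253, 0.2463, 0.1148]
tcp_rot: [0.503, 0.864, -0.001, -0.001]
contact_force: [0.4, -0.1, 0.4]
opening: -0.001
finger_force: 0.0
```

Run:
```python
from h import *
go(50,105,90)
p=ctrl.read_camera("top")
from rect import rect
I,_,_=rect(p,O,TH,.03)
I=cv2.resize(I[80:480,430:720],None,fx=1.45,fy=1.45,interpolation=cv2.INTER_CUBIC)
cv2.imwrite("pics/r6.png",I)
```

```text
turn [-0.1 -0.   0.2] shift [-111.2   -6.2   24.8] jig now [-61.3 110.9] z 114.8 f [0.3 0.3] 0.4 op -0.001 t 21.475
```

View pics/r6.png

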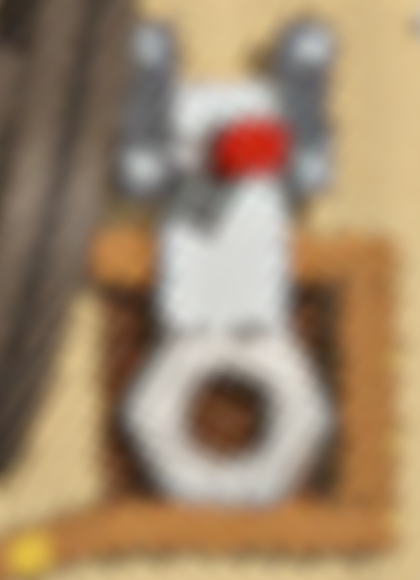

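The keeper face (row 330) is closed on the nut, which is centred at (230, 418) and pressed against the lower fence (row 500). The robot is clear, so I'm handing in.

```bash
python3 -c "
from plant import ctrl
print(ctrl.sign_off())"
```

```text
the job is handed in; nothing more can be done
None
```

I slid the nut along the board into the pocket, where it looks flat, and closed the keeper on it with about 13 N at the pin (roughly 10 N on the nut). The robot is clear and the job is handed in at about 21.5 s; no verdict came back.

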